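# Counterbalance and uncouple a bench lever press

### The arm

A 6-joint arm with a two-finger parallel gripper is mounted at the origin on a cart in front of the work surface, level with it; the furniture and walls round the work are solid. World frame = base frame: x ahead of the robot, y to its left, z up, the work surface at z = 0. Lengths are in m, angles in rad, forces in N, time in s.
With the tool pointing down it reaches from about 0.275 to 0.825 m from the base axis. Payload 5.2 kg.
Tool frame: the origin (TCP) lies midway between the tips of the shut fingers; the grasp point (between the pads) lies behind it (manip.hold_point_z is the z of the grasp point in the tool frame, in m); z points along the fingers, y is the direction in which the jaws open and shut (so a half turn about z gives the same grasp; the last joint's range is limited). The gripper opens to 93 mm and grips with 3 to 60 N. Pads are 15 mm wide; open, the fingers measure 128 mm over their backs; the gripper's body (75 mm by 188 mm) begins 65 mm behind the grasp point.
Start: joints at [0.942, 0.259, 1.535, -0, 1.348, -0.203], TCP at [0.227, 0.501, 0.219] pointing down, gripper open.
Joint ranges: [-3.14, 3.14], [-0.91, 2.08], [0.19, 2.58], [-1.22, 4.36], [0.22, 2.71], [-3.12, 3.12]. Speed limits (rad/s): [2.57, 2.57, 3.14, 3.14, 3.14, 3.14].

### API

Orientations are given as a unit quaternion [w, x, y, z].
In Python, from station import sensors, get_image, camera_params, manip, spotter gives the robot as it stands.
- The arm moves only by the tool arm_command, never from a script. Its arguments are lists of equal length, an entry for each row: "xyz": the shift along the tool's x, y, z in m, a list of three; "twist": the turn about the tool's z in degrees. A call has 1 to 10 rows; each row shifts and turns the commanded pose from where the row before left it, along the tool's axes as they then stand; what a row does not reach is not made up. A row lasts 1/10 s, in which the tool goes at most 50 mm and 8.59 degrees, less where a joint would pass 70% of its speed; a pose out of reach is approached as far as the arm can. A call with a gripper value outside its range is refused whole. "jaw" is the opening, from 0 (shut) to 1 (fully open), set as the call begins (left out, the last holds). The fingers move at their own pace and stop on an object; "force" is the grip in N (left out, the last holds). Time passes only in rows, so rows that do not move let the fingers close. It gives the time, the measured TCP pose, the force and the opening at its end, in the units of the state.
- sensors.read_state(): the state, without advancing time (a new reading comes with each control period).
- get_image(name): name is "scene" or "top" or "wrist"; returns the picture (420x560x3 uint8, blue, green, red); there is no depth.
- camera_params(name): a dict with "fov_y" (degrees; the focal length in pixels is half the picture's height over the tangent of half this angle, whatever the lens; pixels are square), "cx", "cy" (the principal point, pixels), "cam_to_world" (4x4, takes a point from camera to world coordinates); the wrist camera has in their place "mount" (4x4, takes a point from camera to tool coordinates, whose origin is the TCP and whose axes are the flange's). Camera axes: x right, y down, z forward; pixel columns grow to the right and rows downward; lengths in m; the calibration is good to about 2 mm. A picture is of the moment at which its call begins: read the wrist's pose just before it. camera_params takes no time and is no camera call.
- manip.sign_off(): hands the job in, once; it reports no verdict.
Trained networks look in the newest picture that a camera, given by its name, has taken for a name from the list of things; names that differ only in an ending like _2 or _b are one class to them, and where a whole thing is asked for, a point or a joint stands for the part that bears it (a point fixed in the world has none). Each returns a list of dicts, best first, with "confidence" (0 to 1); they miss things now and then, are a little off and sometimes report something else, mostly with a low value. They report only what shows in the picture. A call takes as long as a camera call. They do not tell look-alikes from the thing itself.
- spotter.masks_of(camera, target): "pixels" (420x560 bool, what is visible of it) and "position" ([column, row] in pixels, amid what is visible of it).
The state is a dict: "time_s": time; "qpos": joint angles; "qvel": joint speeds; "effort": joint torques, N m; "tcp_pos": TCP position; "tool_rot": TCP orientation; "wrist_force": force on the tool from outside, world axes, zero at the start; "ft_torque": the same for the moment, N m; "opening": finger opening in m.
Only numpy, scipy, OpenCV 4.12 (cv2) and the standard library are available. Lean on these libraries where they do the work, as an engineer would, in place of code of your own. Each camera call takes 0.05 s, during which the arm holds its last target. There are 200 camera calls.

### The job

Get the lever press ready for its cell to be taken out: slide the large and then the small counterweight collar down the stepped post on the beam's tail, each fully home on its own step, so that the heavy nose becomes light to lift. Then grip the upright tab of the spring latch, pull it sideways, away from the coupler and against its spring, until the fork clears the ball, and with it lift the nose off the ball. Finish while still gripping the tab, with the nose held steadily raised at least 30 mm above its coupled height and both collars still on the post; leave the other things on the bench where they are.

Things in the scene. Friction and masses are not known exactly. Their poses are not given: they have to be found in the camera images.
- press: bench lever press, fixed to the worktop: grey base plate 90 x 370 x 12 mm, two pivot cheeks in its middle (110 mm high) and at the nose end a steel pressing cell topped by a ball on a thin neck. Origin on the worktop below the pivot; +y runs along the beam to the nose and cell, -y to the tail post, -x to the side where the latch tab stands, z up
- beam (a joint): angle of the beam about its pivot, rad: 0 = coupled, the nose's hood on the ball; grows as the nose rises; stop at 0.42. The nose falls back when let go, with the collars on too, but then takes only about 4 N to lift at the nose (8 N without). With the latch shut its fork holds the nose down, so the tail does not give under a collar
- latch (a joint): travel of the spring latch, m: 0 = shut (fork round the ball's neck, below the ball); grows to 0.020 as the tab is pulled along the press's -x, away from the hood. The fork clears the ball from 0.014 on; the spring pulls with about 4 N at 0 and 9 N at 0.020 and shuts the latch when let go
- latch_tab: upright steel grip tab of the latch, 10 mm thick (its x), 28 mm wide (y), 55 mm tall; origin 15 mm below its top edge, 113 mm above the worktop and 155 mm from the pivot along the beam when coupled; axes then as the press's. Free space between it and the latch guide (88 mm high) 27 mm, to the round hood (115 mm high) 40 mm. Tilts with the beam
- ball (a point): centre of the fixed steel ball, 22 mm across, on top of the cell, 86 mm above the worktop, 155 mm from the pivot along the press's y
- socket (a point): centre of the ball socket inside the round steel hood at the beam's nose; coincides with the ball's centre when coupled and rises with the nose
- seat_large (a point): centre of the ledge for the large collar on the tail post (upright, moves with the beam), 124 mm above the worktop and 18 mm above the beam's top, 130 mm from the pivot along the press's -y. The ledge is 36 mm across; above it the post is 24 mm thick for 24 mm, its top edge bevelled
- seat_small (a point): centre of the shoulder for the small collar, 24 mm above the large one's ledge, 148 mm above the worktop; above it the post is 12 mm thick for 24 mm, then a pointed tip of 8 mm, ending 180 mm above the worktop
- collar_large: loose plain steel ring lying flat on the worktop: outside diameter 56 mm, bore 27 mm, 20 mm high, about 0.3 kg; origin at the centre of its underside
- collar_small: loose plain steel ring lying flat on the worktop: outside diameter 42 mm, bore 15 mm, 18 mm high, about 0.17 kg; origin at the centre of its underside
- scissors: scissors lying on the worktop, 206 x 84 x 11 mm, a bystander; origin at the middle of the underside
- timer: laboratory timer with keys, 70 x 78 x 34 mm, a bystander; origin at the centre of its underside
- petri: flat round petri dish, 91 mm across and 17 mm high, a bystander; origin at the centre of its underside
- vial: small brown vial with white cap, 22 mm across and 52 mm tall, a bystander; origin at the centre of its underside
- pivot (a point): point on the beam's pivot axis, which runs along the press's x, 95 mm above the worktop; the beam is a bar 24 mm wide, its top 106 mm above the worktop
Not all that is in view belongs to the job. Leave any blue or pink look-alike of the collar_large alone. What is shaped like the collar_small but orange is not meant.

How it is judged:
On the way, in this order (a step that is already met when the one before it is completed fails the run):
1. the large collar is home on its ledge, the beam still coupled (distance between collar_large and seat_large below 0.005 m and value of joint beam below 0.03 rad), for 0.2 s.
2. the small collar is home on its shoulder above it, the beam still coupled (all of step 1 and distance between collar_small and seat_small below 0.005 m), for 0.2 s.
3. the latch is pulled far enough for the fork to clear the ball (value of joint latch above 0.011 m), for 0.1 s.
At the end, for the whole second after the job is handed in: The nose's socket stays at least 28 mm above the ball, the beam at rest (under 0.05 rad/s), with the fingers gripping the latch tab (over 1 N), while both collars sit on their own steps of the tail post (underside centre within 6 mm of the step's centre) and are not touched (z of socket in the frame of ball above 0.028 m and velocity of joint beam between -0.05 and 0.05 rad/s and contact force between the fingers and latch_tab above 1 N and distance between collar_large and seat_large below 0.006 m and distance between collar_small and seat_small below 0.006 m and contact force between the fingers and collar_large below 0.2 N and contact force between the fingers and collar_small below 0.2 N); the arm keeps its last pose, push and grip.
It fails at once if the nose is lifted before both collars are home (value of joint beam above 0.05 rad and (distance between collar_large and seat_large above 0.01 m or distance between collar_small and seat_small above 0.01 m)).
It fails at once if a bystander is pushed away or knocked over (distance of any of scissors, timer, petri, vial from where it was at the start of the episode above 0.03 m or angle between vial's own z axis and vertical above 0.5 rad).
It also fails if it takes over 61 s, if anything falls off the work surface, if the arm or the gripper's body presses on something with over 40 N, if the wrist force passes 120 N, or if a joint passes its speed limit or range.

## Working session

There is one attempt and no reset: what is moved stays moved. The work goes in short steps, Python scripts to look and compute and a tool call to move; the robot and the scene stay as the last step left them, time stands still between calls to the robot, and variables do not carry over. Pictures are saved under pics/ and viewed, about 8 in all and at most 12, crops included, and the job is handed in when it is done.

Besides the shell and the picture viewer there is one more tool, called after "Emit:" in YAML: its name, and indented under it one key for each argument. arm_command: Moves the arm, as the interface text tells. Its arguments: {"type":"object","properties":{"xyz":{"type":"array","items":{"type":"array","items":{"type":"number"}}},"twist":{"type":"array","items":{"type":"number"}},"jaw":{"type":"number"},"force":{"type":"number"}},"required":["xyz","twist"]}

```bash
mkdir -p pics; ls; python3 - <<'E'
from station import sensors, get_image, camera_params, manip, spotter
import cv2,json,numpy as np
s=sensors.read_state(); print({k:np.round(v,3).tolist() for k,v in s.items()}, manip.hold_point_z)
for n in("top","scene","wrist"):
    cv2.imwrite(f"pics/{n}0.png",get_image(n)); p=camera_params(n); print(n,{k:np.round(v,4).tolist() for k,v in p.items()})
    for t in ("collar_large","collar_small","latch_tab","press","seat_large","beam","vial","socket"):
        print(t,[(round(d["confidence"],2),np.round(d["position"]).tolist()) for d in spotter.masks_of(n,t)])
a=[cv2.imread(f"pics/{n}0.png") for n in("top","scene")]
cv2.imwrite("pics/a.png",a[0])
E
```

```text
pics
{'time_s': 0.0, 'qpos': [0.942, 0.259, 1.536, -0.0, 1.348, -0.203], 'qvel': [-0.0, -0.001, 0.0, -0.001, 0.0, -0.001], 'effort': [0.0, -43.732, -28.401, 0.072, 0.041, -0.0], 'tcp_pos': [0.227, 0.5, 0.218], 'tool_rot': [-0.0, 0.211, 0.977, -0.001], 'wrist_force': [-0.282, 0.491, 0.629], 'ft_torque': [0.015, -0.021, 0.02], 'opening': 0.093} -0.0188
top {'fov_y': 49.7667, 'cx': 276.3289, 'cy': 211.6355, 'cam_to_world': [[0.0142, -0.9823, 0.187, 0.3076], [-0.9999, -0.0157, -0.0069, 0.067], [0.0097, -0.1868, -0.9823, 1.2024], [0.0, 0.0, 0.0, 1.0]]}
collar_large [(0.84, [247.0, 240.0]), (0.69, [291.0, 242.0]), (0.65, [328.0, 274.0])]
collar_small []
latch_tab [(0.46, [258.0, 192.0]), (0.43, [213.0, 202.0])]
press [(0.93, [272.0, 198.0]), (0.49, [249.0, 194.0])]
seat_large [(0.97, [258.0, 192.0])]
beam [(0.91, [256.0, 192.0])]
vial []
socket [(0.72, [252.0, 193.0])]
scene {'fov_y': 49.2851, 'cx': 271.1716, 'cy': 204.4597, 'cam_to_world': [[0.7705, -0.4261, 0.4742, -0.0824], [-0.6375, -0.5168, 0.5714, -0.6468], [0.0016, -0.7425, -0.6698, 0.9385], [0.0, 0.0, 0.0, 1.0]]}
collar_large [(0.92, [269.0, 278.0]), (0.85, [260.0, 248.0]), (0.65, [242.0, 225.0])]
collar_small [(0.77, [308.0, 293.0]), (0.74, [340.0, 289.0])]
latch_tab [(0.63, [240.0, 173.0])]
press [(0.75, [290.0, 214.0]), (0.19, [232.0, 157.0])]
seat_large [(0.56, [284.0, 193.0])]
beam [(0.6, [285.0, 192.0])]
vial []
socket [(0.89, [287.0, 196.0])]
wrist {'fov_y': 63.7239, 'cx': 278.1864, 'cy': 210.7616, 'mount': [[0.0008, -0.9581, -0.2863, 0.0796], [1.0, 0.0009, -0.0001, 0.0003], [0.0004, -0.2863, 0.9581, -0.1652], [0.0, 0.0, 0.0, 1.0]]}
collar_large [(0.69, [180.0, 388.0])]
collar_small [(0.24, [179.0, 387.0])]
latch_tab []
press []
seat_large []
beam []
vial []
socket []
```

View pics/top0.png

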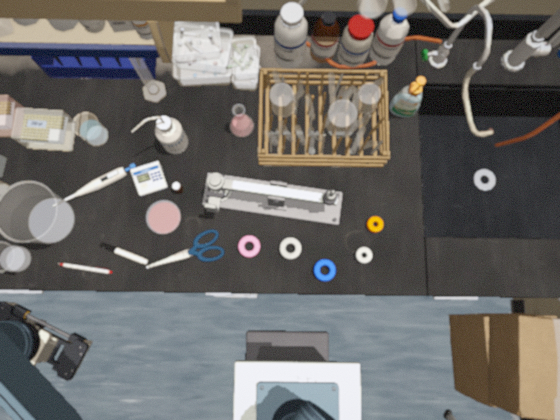

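View pics/scene0.png

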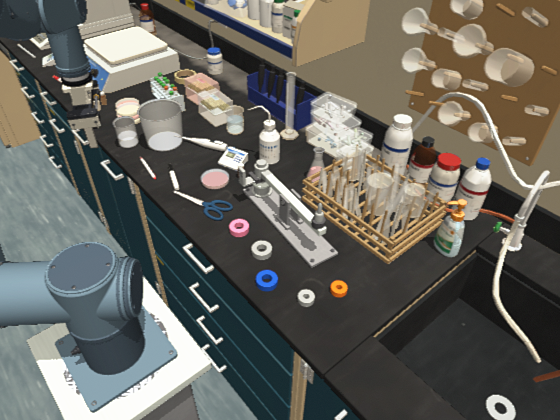

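```bash
cat > h.py <<'E'
from station import sensors, get_image, camera_params, manip, spotter
import cv2, numpy as np
from scipy.spatial.transform import Rotation as R
def state():
    s=sensors.read_state(); q=s["tool_rot"]
    T=np.eye(4); T[:3,:3]=R.from_quat([q[1],q[2],q[3],q[0]]).as_matrix(); T[:3,3]=s["tcp_pos"]; return s,T
def cam(n,T=None):
    p=camera_params(n); M=np.array(p["cam_to_world"]) if n!="wrist" else T@np.array(p["mount"])
    return 210/np.tan(np.radians(p["fov_y"])/2),p["cx"],p["cy"],M
def ray(c,uv,z):
    f,cx,cy,M=c; d=M[:3,:3]@np.array([(uv[0]-cx)/f,(uv[1]-cy)/f,1]); o=M[:3,3]
    return o+d*(z-o[2])/d[2]
def proj(c,P):
    f,cx,cy,M=c; q=np.linalg.inv(M)@np.append(P,1); return np.array([cx+f*q[0]/q[2],cy+f*q[1]/q[2]])
E
python3 - <<'E'
from h import *
ct,cs=cam("top"),cam("scene")
t=cv2.imread("pics/top0.png"); s=cv2.imread("pics/scene0.png")
for n,uv,z in [("L",(290,248),.02),("S",(364,255),.018),("O",(375,224),.018),("sinkring",(485,180),.02),("post",(331,194),.165),("hood",(214,182),.115),("plateTL",(208,174),.012),("plateBL",(203,208),.012),("plateTR",(342,192),.012),("plateBR",(340,223),.012)]: print(n,ray(ct,uv,z).round(3))
for n,uv,z in [("L",(262,249),.02),("S",(307,297),.018)]: print("scene",n,ray(cs,uv,z).round(3))
a=cv2.resize(t[160:290,190:400],None,fx=3.6,fy=3.6,interpolation=2); cv2.imwrite("pics/c1.png",a)
b=cv2.resize(s[150:310,220:360],None,fx=3.7,fy=3.7,interpolation=2); cv2.imwrite("pics/c2.png",b)
E
```

```text
L [0.436 0.022 0.02 ]
S [ 0.421 -0.173  0.018]
O [ 0.504 -0.204  0.018]
sinkring [ 0.629 -0.505  0.02 ]
post [ 0.549 -0.068  0.165]
hood [0.587 0.215 0.115]
plateTL [0.635 0.246 0.012]
plateBL [0.541 0.255 0.012]
plateTR [ 0.591 -0.118  0.012]
plateBR [ 0.506 -0.112  0.012]
scene L [0.434 0.014 0.02 ]
scene S [ 0.421 -0.178  0.018]
```

View pics/c1.png

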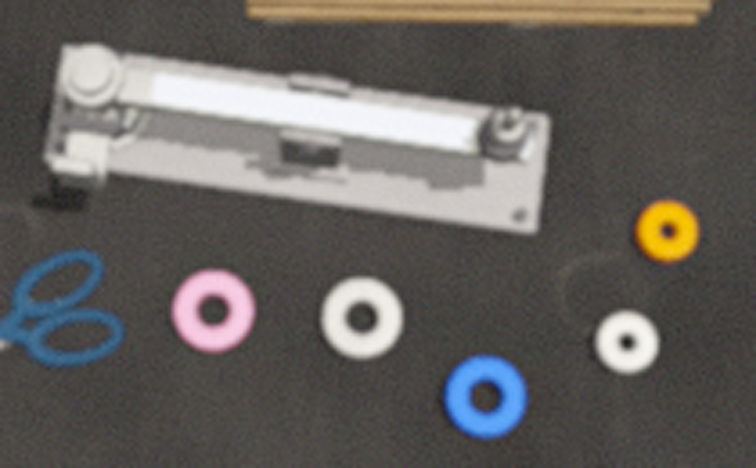

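View pics/c2.png

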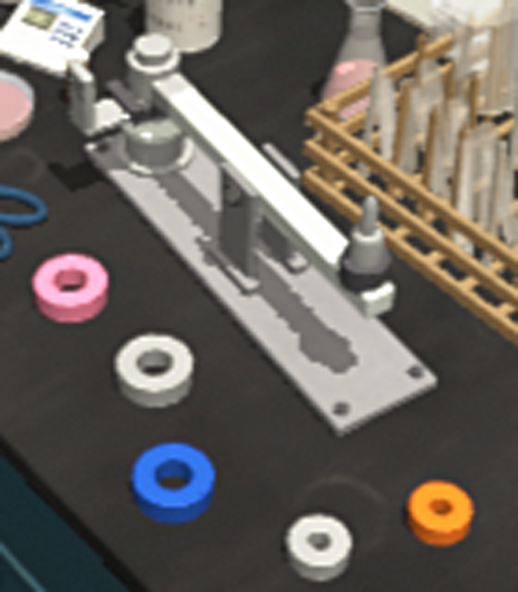

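Large collar candidates (top view): pink (249,246) and blue (325,270) are look-alikes, and white (290,248) is the one I choose. There is also a ring in the sink at (485,180), which I reject.

Small collar candidates: orange (375,224) is a look-alike, and white (364,255) is the one I choose. The close crops confirm both choices.

The tail post is at (331,194), and the hood and tab are at (215,185) and (212,207).

```bash
cat >> h.py <<'E'
def go(target,ydeg=None):
    "print tool-frame shift to world target, after turning tool y to ydeg (clockwise from world +y)"
    s,T=state(); cur=np.degrees(np.arctan2(T[0,1],T[1,1])); tw=0 if ydeg is None else ydeg-cur
    Rn=T[:3,:3]@R.from_euler("z",tw,degrees=True).as_matrix()
    print("t",round(s["time_s"],2),"tcp",T[:3,3].round(4),"tilt",T[:3,2].round(3),"yaw",round(cur,2),"twist",round(tw,2),"shift mm",(Rn.T@(np.array(target)-T[:3,3])*1000).round(1),"open",round(s["opening"]*1000,1),"F",np.round(s["wrist_force"],1))
E
python3 - <<'E'
from h import *
go([.435,.018,.15],6.9)
E
```

```text
t 1.35 tcp [0.2272 0.5009 0.2187] tilt [ 0.  0. -1.] yaw 24.4 twist -17.5 shift mm [-264.3 -454.4   68.7] open 93.1 F [-0.1  0.4  0.1]
```

Emit:
arm_command:
  xyz:
    - [0, 0, 0]
    - [0, 0, 0]
    - [0, 0, 0]
    - [-0.01, -0.016, 0]
    - [-0.02, -0.034, 0]
    - [-0.02, -0.034, 0]
    - [-0.02, -0.034, 0]
    - [-0.02, -0.034, 0.0]
    - [-0.02, -0.034, 0.0]
    - [-0.02, -0.034, 0.0]
  twist: [-5.8, -5.8, -5.9, 0, 0, 0, 0, 0, 0, 0]
  jaw: 1
  force: 30

```text
time_s: 2.35
tcp_pos: [0.3302, 0.2655, 0.2189]
tool_rot: [0.0, 0.06, 0.998, 0.0]
wrist_force: [0.2, 0.4, -0.1]
opening: 0.0931
```

Emit:
arm_command:
  xyz:
    - [-0.02, -0.034, 0.01]
    - [-0.02, -0.034, 0.01]
    - [-0.02, -0.034, 0.01]
    - [-0.02, -0.034, 0.01]
    - [-0.02, -0.034, 0.01]
    - [-0.02, -0.034, 0.01]
    - [-0.014, -0.03, 0.009]
    - [0, 0, 0]
    - [0, 0, 0]
  twist: [0, 0, 0, 0, 0, 0, 0, 0, 0]

```text
time_s: 3.25
tcp_pos: [0.4345, 0.0182, 0.1495]
tool_rot: [-0.0, 0.061, 0.998, 0.0]
wrist_force: [0.3, -0.2, -0.9]
opening: 0.0929
```

```bash
cat >> h.py <<'E'
def white(c,im,P,r):
    "centre of the white blob nearest the expected world point P (its height kept)"
    m=((im.min(2)>135)&(im.max(2).astype(int)-im.min(2)<45)).astype(np.uint8); uv=proj(c,P); best=None
    for k in cv2.findContours(m,cv2.RETR_EXTERNAL,cv2.CHAIN_APPROX_NONE)[0]:
        if cv2.contourArea(k)<150: continue
        (x,y),rad=cv2.minEnclosingCircle(k); d=np.hypot(x-uv[0],y-uv[1])
        if best is None or d<best[0]: best=(d,x,y,rad,cv2.fitEllipse(k))
    print("pred",uv.round(),"blob",np.round(best[1:4],1),best[4])
    return ray(c,best[4][0],P[2])
E
python3 - <<'E'
from h import *
s,T=state(); im=get_image("wrist"); cv2.imwrite("pics/w1.png",im); c=cam("wrist",T)
p=white(c,im,[.435,.018,.02],.028); print(p); go([p[0],p[1],.06],6.9)
E
```

```text
pred [278. 202.] blob [282.6 205.3  29.9] ((282.52569580078125, 205.41552734375), (57.84122848510742, 59.05583953857422), 88.83930206298828)
[0.43833888 0.02189453 0.02      ]
t 3.3 tcp [0.4344 0.0188 0.1497] tilt [-0.     0.001 -1.   ] yaw 6.94 twist -0.04 shift mm [-3.6  3.4 89.7] open 92.9 F [-0.2 -0.1 -0.2]
```

View pics/w1.png

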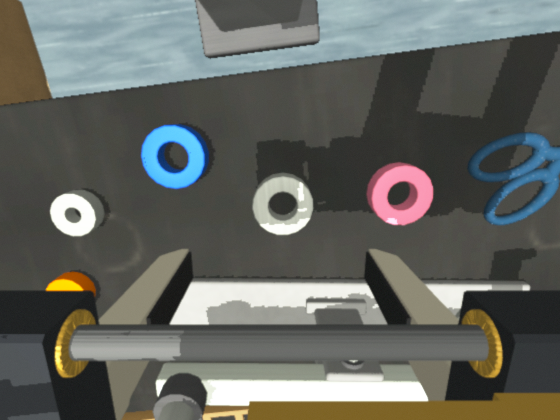

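The wrist view shows the white large collar at (283,205) under the gripper, with pink to the right, blue up-left, and the small white collar at (77,213). This agrees with the top-view estimate, so I descend.

Emit:
arm_command:
  xyz:
    - [-0.0036, 0.0034, 0.01]
    - [0, 0, 0.03]
    - [0, 0, 0.03]
    - [0, 0, 0.03]
    - [0, 0, 0.025]
    - [0, 0, 0.015]
    - [0, 0, 0.005]
    - [0, 0, 0]
  twist: [0, 0, 0, 0, 0, 0, 0, 0]

```text
time_s: 4.1
tcp_pos: [0.4382, 0.0225, 0.0042]
tool_rot: [-0.001, 0.059, 0.998, 0.0]
wrist_force: [0.4, -0.4, 0.6]
opening: 0.0929
```

Emit:
arm_command:
  xyz:
    - [0, 0, 0]
    - [0, 0, 0]
    - [0, 0, 0]
    - [0, 0, 0]
    - [0, 0, 0]
    - [0, 0, 0]
    - [0, 0, 0]
  twist: [0, 0, 0, 0, 0, 0, 0]
  jaw: 0
  force: 30

```text
time_s: 4.8
tcp_pos: [0.4389, 0.0213, 0.0049]
tool_rot: [0.0, 0.06, 0.998, -0.0]
wrist_force: [-1.2, 0.0, 4.2]
opening: 0.0552
```

```bash
python3 - <<'E'
from h import *
s,T=state(); im=get_image("wrist"); cv2.imwrite("pics/w2.png",im); c=cam("wrist",T)
go([.549,-.064,.25])
for z in (.02,0): print(proj(c,[T[0,3],T[1,3],z]))
E
```

```text
t 4.85 tcp [0.4389 0.0214 0.0049] tilt [ 0. -0. -1.] yaw 6.9 twist 0 shift mm [-119.7  -71.5 -245. ] open 55.0 F [-0.2 -0.2  4.1]
[277.6982527  278.14658709]
[277.76633859 260.77030743]
```

View pics/w2.png

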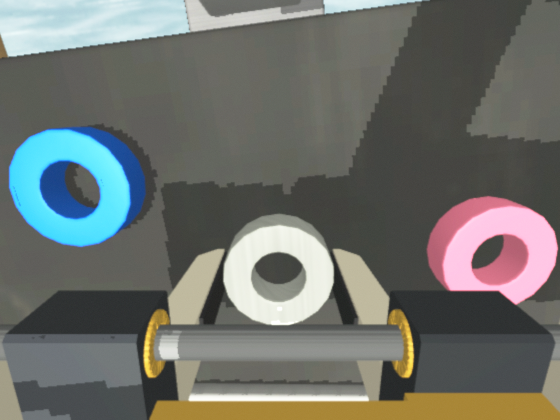

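The large collar is gripped, with the opening at 55 mm. In the picture its top face is centred near (278,275), close to the TCP's projection. I lift and look at the post from above.

Emit:
arm_command:
  xyz:
    - [0, 0, -0.02]
    - [0, 0, -0.04]
    - [0, 0, -0.04]
    - [0, 0, -0.04]
    - [0, 0, -0.04]
    - [-0.03, -0.01, -0.04]
    - [-0.04, -0.015, 0]
    - [-0.04, -0.015, 0]
    - [-0.04, -0.015, 0]
    - [-0.03, -0.01, 0]
  twist: [0, 0, 0, 0, 0, 0, 0, 0, 0, 0]

```text
time_s: 5.85
tcp_pos: [0.6104, -0.0658, 0.2224]
tool_rot: [-0.001, 0.061, 0.998, 0.0]
wrist_force: [-0.1, -0.3, -3.6]
opening: 0.0546
```

Emit:
arm_command:
  xyz:
    - [-0.019, -0.008, 0]
    - [0, 0, 0]
    - [0, 0, 0]
  twist: [0, 0, 0]

```text
time_s: 6.15
tcp_pos: [0.6261, -0.0746, 0.2221]
tool_rot: [-0.002, 0.06, 0.998, 0.0]
wrist_force: [-1.0, -0.4, -3.2]
opening: 0.0547
```

```bash
cat >> h.py <<'E'
def ringfit(im,ro,h,zb):
    "tool-frame xy of a held ring: best overlap of its outline; zb = tool z of the underside (top is zb-h)"
    c=cam("wrist",np.eye(4))
    m=((im.max(2).astype(int)-im.min(2)<22)&(im.min(2)>110)).astype(np.uint8)
    a=np.linspace(0,2*np.pi,60); best=(-1,)
    for dx in np.arange(-6,6.1,.5):
        for dy in np.arange(-3,3.1,.5):
            pts=[proj(c,[dx/1000+ro*np.cos(t),dy/1000+ro*np.sin(t),z]) for t in a for z in(zb,zb-h)]
            q=cv2.convexHull(np.array(pts,np.float32)).astype(np.int32)
            g=np.zeros(m.shape,np.uint8); cv2.fillConvexPoly(g,q,1); g2=cv2.dilate(g,np.ones((11,11)))-g
            sc=m[g>0].mean()-m[g2>0].mean()
            if sc>best[0]: best=(sc,dx,dy,q)
    print("ring in tool mm",best[:3]); return best
E
python3 - <<'E'
from h import *
b=ringfit(cv2.imread("pics/w2.png"),.028,.02,.0045)
s,T=state(); im=get_image("wrist"); c=cam("wrist",T)
b2=ringfit(im,.028,.02,.0045)
for z in(.18,.148,.124): print(proj(c,[.549,-.065,z]).round())
go([.549,-.065,.2]); o=im.copy(); cv2.polylines(o,[b2[3]],True,(0,0,255)); cv2.imwrite("pics/w3.png",o)
E
```

```text
ring in tool mm (np.float64(0.8186995707814), np.float64(1.0), np.float64(0.5))
ring in tool mm (np.float64(0.5982861247947455), np.float64(-2.5), np.float64(0.5))
[278. 113.]
[278. 113.]
[278. 113.]
t 6.2 tcp [ 0.6258 -0.0742  0.2226] tilt [-0.003  0.001 -1.   ] yaw 6.9 twist 0 shift mm [77.3 -0.1 22.9] open 54.8 F [ 0.2 -0.  -3.4]
```

View pics/w3.png

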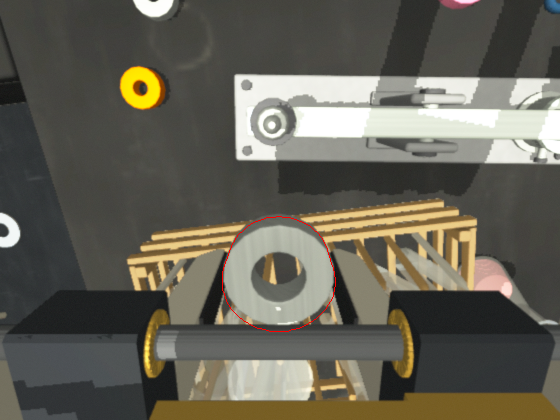

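The camera sits above the post: tip near (271,124), beam horizontal in the picture, so the yaw is right. The red outline is the ring fit; its lower edge is off because of the glass behind it, so I trust the earlier fit (1.0, 0.5 mm).

```bash
python3 - <<'E'
from h import *
im=cv2.imread("pics/w3.png"); cv2.imwrite("pics/c3.png",cv2.resize(im[90:160,230:320],None,fx=8,fy=8,interpolation=2))
s,T=state(); c=cam("wrist",T)
for z,uv in((.18,(271,124)),(.148,(271,124)),(.124,(272,124))): print(z,ray(c,uv,z).round(4), "1px",np.abs(ray(c,(280,124),z)-ray(c,(279,124),z)).max())
E
```

```text
0.18 [ 0.5543 -0.0697  0.18  ] 1px 0.0005926528674279341
0.148 [ 0.5554 -0.0704  0.148 ] 1px 0.0006837895630944085
0.124 [ 0.5562 -0.0703  0.124 ] 1px 0.0007521420848442678
```

View pics/c3.png

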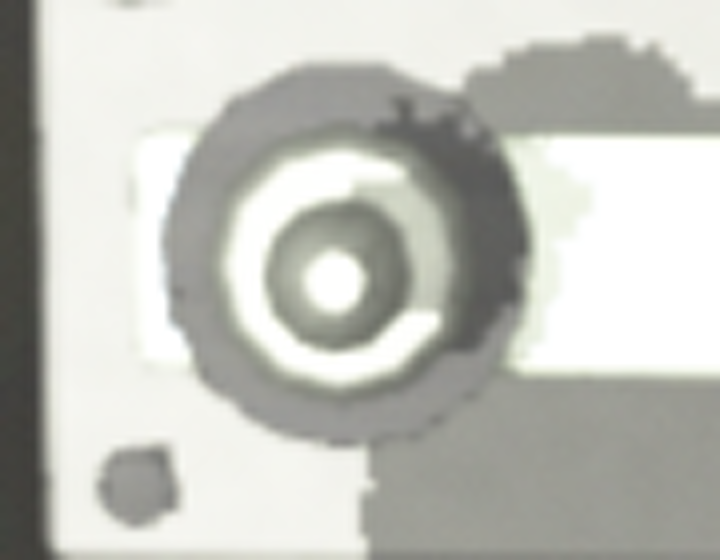

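```bash
python3 - <<'E'
from h import *
from scipy.optimize import least_squares
s,T=state(); c=cam("wrist",T)
ob=[(.124,(273.3,121.7)),(.148,(272.4,122.8)),(.172,(272.4,124.3)),(.18,(271.6,125.3))]
for z,uv in ob: print(z,ray(c,uv,z).round(4))
f=least_squares(lambda p:np.ravel([proj(c,[p[0],p[1],z])-uv for z,uv in ob]),[.55,-.07]); P=f.x; print(P.round(4),f.fun.round(1))
ring=np.array([.001,.0005]); tgt=P-T[:2,:2]@ring; print("tcp target",tgt.round(4)); go([*tgt,.2026])
# cross-check with fixed cameras
for n,uv,z in(("top",(331,194),.172),("scene",(319.5,205),.18)): print(n,ray(cam(n),uv,z).round(4))
E
```

```text
0.124 [ 0.5547 -0.0691  0.124 ]
0.148 [ 0.5547 -0.0694  0.148 ]
0.172 [ 0.5548 -0.069   0.172 ]
0.18 [ 0.5551 -0.0694  0.18  ]
[ 0.5549 -0.0692] [-0.2  0.2  0.3  0.2 -0.3  0.1  0.2 -0.4]
tcp target [ 0.5558 -0.0699]
t 6.2 tcp [ 0.6258 -0.0742  0.2226] tilt [-0.003  0.001 -1.   ] yaw 6.9 twist 0 shift mm [70.  -4.1 20.3] open 54.8 F [ 0.2 -0.  -3.4]
top [ 0.5477 -0.0674  0.172 ]
scene [ 0.5455 -0.0772  0.18  ]
```

Emit:
arm_command:
  xyz:
    - [0.025, -0.001, 0]
    - [0.025, -0.002, 0]
    - [0.02, -0.0011, 0]
    - [0, 0, 0]
    - [0, 0, 0]
  twist: [0, 0, 0, 0, 0]

```text
time_s: 6.7
tcp_pos: [0.5567, -0.0698, 0.2246]
tool_rot: [0.001, 0.06, 0.998, -0.0]
wrist_force: [-0.1, -0.1, -3.1]
opening: 0.0544
```

```bash
python3 - <<'E'
from h import *
s,T=state(); im=get_image("wrist"); cv2.imwrite("pics/w4.png",im)
go([.5558,-.0699,.157])
E
```

```text
t 6.75 tcp [ 0.5573 -0.0701  0.2244] tilt [ 0.002 -0.    -1.   ] yaw 6.88 twist 0 shift mm [ 1.6  0.  67.4] open 55.0 F [-0.8  0.2 -2.9]
```

Emit:
arm_command:
  xyz:
    - [0.001, 0, 0.02]
    - [0, 0, 0.02]
    - [0, 0, 0.01]
    - [0, 0, 0.0]
    - [0, 0, 0]
  twist: [0, 0, 0, 0, 0]

```text
time_s: 7.25
tcp_pos: [0.5566, -0.0703, 0.1743]
tool_rot: [0.0, 0.06, 0.998, -0.0]
wrist_force: [-0.2, 0.9, -4.1]
opening: 0.0546
```

```bash
python3 - <<'E'
from h import *
s,T=state(); im=get_image("wrist"); cv2.imwrite("pics/w4.png",cv2.resize(im[200:340,200:360],None,fx=4,fy=4,interpolation=2))
for i in range(3): go([.5558,-.0699,.157]);get_image("wrist")
E
```

```text
t 7.3 tcp [ 0.5569 -0.0704  0.1747] tilt [ 0.001 -0.    -1.   ] yaw 6.89 twist 0 shift mm [ 1.1  0.4 17.7] open 54.6 F [ 0.6  0.5 -3.5]
t 7.35 tcp [ 0.5569 -0.0705  0.1749] tilt [ 0.002 -0.001 -1.   ] yaw 6.89 twist 0 shift mm [ 1.2  0.4 17.9] open 55.0 F [-0.7 -0.1 -3.7]
t 7.4 tcp [ 0.5568 -0.0704  0.1749] tilt [ 0.002 -0.001 -1.   ] yaw 6.89 twist 0 shift mm [ 1.1  0.4 17.9] open 55.1 F [ 0.2 -0.9 -3.3]
```

View pics/w4.png

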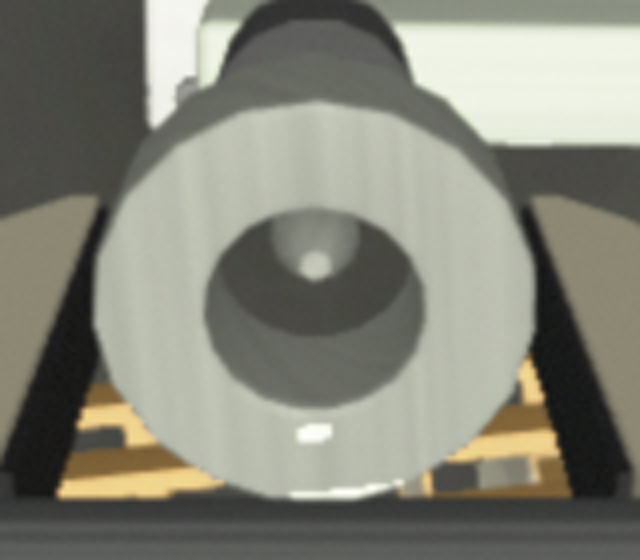

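```bash
python3 - <<'E'
from h import *
s,T=state(); c=cam("wrist",T); z=T[2,3]
for zz in (.0145,.0155): print("bore",ray(c,(278.75,276.6),z+zz).round(4))
print("tip",ray(c,(278.75,266.3),.18).round(4), ray(c,(278.75,266.3),.179).round(4))
# outer top circle check
print(ray(c,(278.75,225.5),z+.0155).round(4),ray(c,(278.75,324.5),z+.0155).round(4))
E
```

```text
bore [ 0.5562 -0.0698  0.1894]
bore [ 0.5556 -0.0698  0.1904]
tip [ 0.5551 -0.0697  0.18  ] [ 0.5556 -0.0697  0.179 ]
[ 0.5293 -0.0666  0.1904] [ 0.5828 -0.073   0.1904]
```

Tip and bore line up within about 0.7 mm: the tip is at (279,266) and the bore centre at (279,277), seen at different heights. I descend.

Emit:
arm_command:
  xyz:
    - [0.0006, 0, 0.008]
    - [0, 0, 0.008]
    - [0, 0, 0.006]
    - [0, 0, 0.006]
    - [0, 0, 0.006]
    - [0, 0, 0.004]
    - [0, 0, 0]
  twist: [0, 0, 0, 0, 0, 0, 0]

```text
time_s: 8.15
tcp_pos: [0.5549, -0.07, 0.135]
tool_rot: [-0.001, 0.06, 0.998, 0.0]
wrist_force: [0.0, -0.2, -3.8]
opening: 0.0548
```

Emit:
arm_command:
  xyz:
    - [0, 0, 0.003]
    - [0, 0, 0.002]
    - [0, 0, 0]
  twist: [0, 0, 0]

```text
time_s: 8.45
tcp_pos: [0.5553, -0.0701, 0.1307]
tool_rot: [-0.0, 0.06, 0.998, 0.0]
wrist_force: [-0.1, -0.0, -3.4]
opening: 0.0548
```

Emit:
arm_command:
  xyz:
    - [0, 0, 0]
    - [0, 0, 0]
    - [0, 0, 0]
    - [0, 0, 0]
    - [0, 0, 0]
  twist: [0, 0, 0, 0, 0]
  jaw: 1

```text
time_s: 8.95
tcp_pos: [0.5555, -0.0702, 0.1312]
tool_rot: [0.0, 0.06, 0.998, -0.0]
wrist_force: [0.1, -0.1, -0.1]
opening: 0.0901
```

```bash
python3 - <<'E'
from h import *
go([.5558,-.0699,.157])
E
```

```text
t 8.95 tcp [ 0.5555 -0.0702  0.1312] tilt [ 0.001 -0.    -1.   ] yaw 6.9 twist 0 shift mm [ -0.2   0.3 -25.8] open 90.1 F [ 0.1 -0.1 -0.1]
```

Emit:
arm_command:
  xyz:
    - [0, 0, -0.02]
    - [0, 0, -0.04]
    - [0, 0, -0.04]
    - [0.02, -0.02, -0.02]
    - [0.033, -0.033, 0]
    - [0.033, -0.033, 0.03]
    - [0.033, -0.033, 0.04]
    - [0, 0, 0.04]
    - [0, 0, 0]
    - [0, 0, 0]
  twist: [0, 0, 0, 0, 0, 0, 0, 0, 0, 0]

```text
time_s: 9.95
tcp_pos: [0.4336, -0.1658, 0.1518]
tool_rot: [-0.0, 0.06, 0.998, 0.0]
wrist_force: [0.9, -0.5, 0.5]
opening: 0.0926
```

```bash
python3 - <<'E'
from h import *
s,T=state(); im=get_image("wrist"); cv2.imwrite("pics/w5.png",im); c=cam("wrist",T)
p=white(c,im,[.422,-.174,.018],.021); print(p); go([p[0],p[1],.004],6.9)
E
```

```text
pred [267. 189.] blob [269.8 190.3  23.2] ((269.8254699707031, 190.31640625), (44.80763244628906, 45.177024841308594), 79.0224838256836)
[ 0.42317237 -0.17189584  0.018     ]
t 10.0 tcp [ 0.4347 -0.1661  0.1528] tilt [ 0.002 -0.001 -1.   ] yaw 6.87 twist 0.03 shift mm [ 11.   -7.  148.8] open 93.2 F [ 0.7 -0.2  0.2]
```

Emit:
arm_command:
  xyz:
    - [0.0055, -0.0035, 0.02]
    - [0.0055, -0.0035, 0.03]
    - [0, 0, 0.03]
    - [0, 0, 0.03]
    - [0, 0, 0.025]
    - [0, 0, 0.01]
    - [0, 0, 0.003]
    - [0, 0, 0]
  twist: [0, 0, 0, 0, 0, 0, 0, 0]

```text
time_s: 10.8
tcp_pos: [0.423, -0.1719, 0.0043]
tool_rot: [0.001, 0.06, 0.998, -0.001]
wrist_force: [-0.8, 0.5, 0.0]
opening: 0.0928
```

Emit:
arm_command:
  xyz:
    - [0, 0, 0]
    - [0, 0, 0]
    - [0, 0, 0]
    - [0, 0, 0]
    - [0, 0, 0]
    - [0, 0, 0]
    - [0, 0, 0]
  twist: [0, 0, 0, 0, 0, 0, 0]
  jaw: 0
  force: 30

```text
time_s: 11.5
tcp_pos: [0.4216, -0.1714, 0.0033]
tool_rot: [-0.0, 0.06, 0.998, 0.0]
wrist_force: [0.4, 0.8, 0.6]
opening: 0.0415
```

```bash
python3 - <<'E'
from h import *
s,T=state(); im=get_image("wrist"); cv2.imwrite("pics/w6.png",cv2.resize(im[200:340,200:360],None,fx=4,fy=4,interpolation=2))
b=ringfit(im,.021,.018,T[2,3])
go([.555,-.070,.235],6.9)
E
```

```text
ring in tool mm (np.float64(0.8884990427000312), np.float64(-3.0), np.float64(1.0))
t 11.55 tcp [ 0.4216 -0.1714  0.0033] tilt [-0.  0. -1.] yaw 6.9 twist 0.0 shift mm [-120.2  116.7 -231.7] open 41.3 F [-1.7 -0.4  0.2]
```

Emit:
arm_command:
  xyz:
    - [0, 0, -0.02]
    - [0, 0, -0.04]
    - [0, 0, -0.04]
    - [0, 0, -0.04]
    - [0, 0, -0.04]
    - [-0.02, 0.02, -0.04]
    - [-0.033, 0.032, -0.01]
    - [-0.033, 0.032, 0]
    - [-0.034, 0.033, 0]
  twist: [0, 0, 0, 0, 0, 0, 0, 0, 0]

```text
time_s: 12.45
tcp_pos: [0.556, -0.0687, 0.2339]
tool_rot: [0.0, 0.061, 0.998, -0.0]
wrist_force: [0.4, -1.2, -0.9]
opening: 0.0411
```

Emit:
arm_command:
  xyz:
    - [0, 0, 0.016]
    - [0, 0, 0.01]
    - [0, 0, 0]
    - [0, 0, 0]
    - [0, 0, 0]
  twist: [0, 0, 0, 0, 0]

```text
time_s: 12.95
tcp_pos: [0.5547, -0.0705, 0.208]
tool_rot: [0.0, 0.061, 0.998, -0.0]
wrist_force: [-0.5, 0.5, -2.0]
opening: 0.041
```

```bash
python3 - <<'E'
from h import *
go([.555,-.0695,.19],6.9)
s,T=state(); im=get_image("wrist"); cv2.imwrite("pics/w7.png",cv2.resize(im[200:340,200:360],None,fx=4,fy=4,interpolation=2))
b=ringfit(im,.021,.018,.0035)
E
```

```text
t 12.95 tcp [ 0.5547 -0.0705  0.208 ] tilt [ 0.001 -0.    -1.   ] yaw 6.97 twist -0.07 shift mm [-0.2  1.  18. ] open 41.0 F [-0.5  0.5 -2. ]
ring in tool mm (np.float64(0.5451626286093594), np.float64(-6.0), np.float64(0.5))
```

View pics/w7.png

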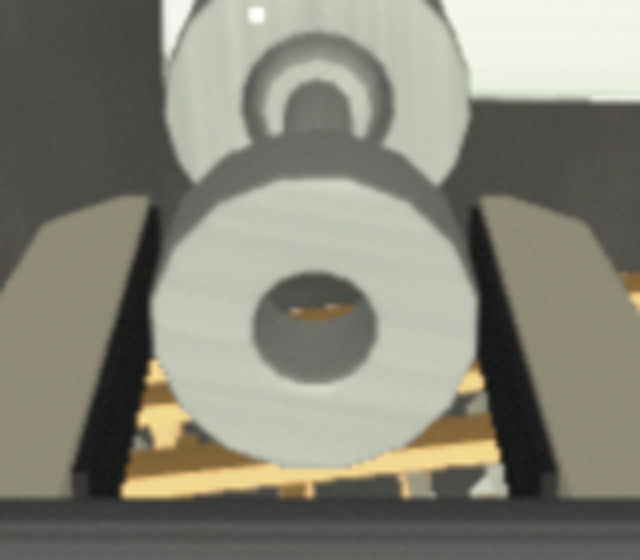

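```bash
python3 - <<'E'
from h import *
s,T=state(); c=cam("wrist",T); z=T[2,3]
for v in (280.6,281.6): print("bore",ray(c,(278.6,v),z+.0145).round(4))
# large ring on post: its top centre from outline? check
b=ray(c,(278.6,281.2),z+.0145); d=np.array([.5549,-.0694,z])-b; print("shift",(T[:3,:3].T@d*1000).round(2))
go([.5549,-.0694,z])
E
```

```text
bore [ 0.5565 -0.0702  0.2226]
bore [ 0.557  -0.0703  0.2226]
shift [ 2.02  0.61 14.5 ]
t 13.0 tcp [ 0.5548 -0.0705  0.2081] tilt [ 0.001 -0.    -1.   ] yaw 6.97 twist 0 shift mm [ 0.   1.1 -0. ] open 41.3 F [ 0.2  0.2 -2.1]
```

Emit:
arm_command:
  xyz:
    - [0.002, 0.0006, 0.005]
    - [0, 0, 0.01]
    - [0, 0, 0.01]
    - [0, 0, 0.003]
    - [0, 0, 0]
    - [0, 0, 0]
  twist: [0, 0, 0, 0, 0, 0]

```text
time_s: 13.6
tcp_pos: [0.553, -0.0688, 0.1792]
tool_rot: [-0.0, 0.06, 0.998, 0.0]
wrist_force: [0.3, -0.3, -2.5]
opening: 0.0411
```

```bash
python3 - <<'E'
from h import *
s,T=state(); im=get_image("wrist"); cv2.imwrite("pics/w8.png",cv2.resize(im[240:325,230:330],None,fx=7,fy=7,interpolation=2)); go([.5549,-.0694,.16])
c=cam("wrist",T); print("tip predicted px",proj(c,[.5549,-.0694,.18]))
E
```

```text
t 13.65 tcp [ 0.5532 -0.0689  0.1795] tilt [ 0. -0. -1.] yaw 6.89 twist 0 shift mm [-1.8 -0.3 19.5] open 41.1 F [-1.  -0.1 -1.2]
tip predicted px [277.0941523  268.66298548]
```

View pics/w8.png

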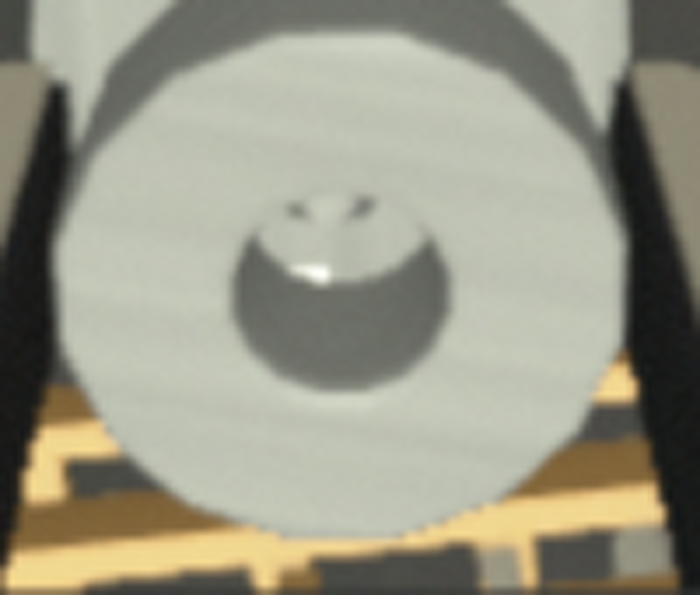

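```bash
python3 - <<'E'
from h import *
s,T=state(); c=cam("wrist",T); z=T[2,3]
b=ray(c,(278.7,281.2),z+.0145); t=ray(c,(276.9,269),.18); print(b.round(4),t.round(4))
for P in([.5549,-.0693],t[:2]): print((T[:3,:3].T@(np.array([*P,z])-b)*1000).round(2))
go([.5549,-.0694,.16])
E
```

```text
[ 0.5552 -0.0686  0.194 ] [ 0.5554 -0.0696  0.18  ]
[ 0.22 -0.73 14.5 ]
[-0.27 -0.95 14.5 ]
t 13.65 tcp [ 0.5532 -0.0689  0.1795] tilt [ 0. -0. -1.] yaw 6.89 twist 0 shift mm [-1.8 -0.3 19.5] open 41.1 F [-1.  -0.1 -1.2]
```

Emit:
arm_command:
  xyz:
    - [0, -0.0008, 0]
    - [0, 0, 0.003]
    - [0, 0, 0.003]
    - [0, 0, 0.003]
    - [0, 0, 0]
  twist: [0, 0, 0, 0, 0]

```text
time_s: 14.15
tcp_pos: [0.5524, -0.0695, 0.1696]
tool_rot: [-0.001, 0.06, 0.998, 0.0]
wrist_force: [-0.7, 0.4, -0.9]
opening: 0.0409
```

Emit:
arm_command:
  xyz:
    - [0, 0, 0.004]
    - [0, 0, 0.004]
    - [0, 0, 0.004]
    - [0, 0, 0.003]
    - [0, 0, 0]
  twist: [0, 0, 0, 0, 0]

```text
time_s: 14.65
tcp_pos: [0.5524, -0.0695, 0.1546]
tool_rot: [-0.001, 0.06, 0.998, 0.0]
wrist_force: [0.1, 0.5, -1.8]
opening: 0.0415
```

```bash
python3 - <<'E'
from h import *
s,T=state(); im=get_image("wrist"); go([.5549,-.0694,.152])
E
```

```text
t 14.7 tcp [ 0.5527 -0.0696  0.155 ] tilt [-0.001  0.    -1.   ] yaw 6.89 twist 0 shift mm [-2.2  0.4  3. ] open 41.5 F [-0.3 -0.1 -1.3]
```

Emit:
arm_command:
  xyz:
    - [0, 0, 0.002]
    - [0, 0, 0]
    - [0, 0, 0]
  twist: [0, 0, 0]

```text
time_s: 15.0
tcp_pos: [0.5529, -0.0696, 0.1534]
tool_rot: [0.0, 0.06, 0.998, -0.0]
wrist_force: [-0.4, 0.1, -1.2]
opening: 0.0404
```

Emit:
arm_command:
  xyz:
    - [0, 0, 0]
    - [0, 0, 0]
    - [0, 0, 0]
    - [0, 0, 0]
    - [0, 0, 0]
    - [0, 0, -0.02]
    - [0, 0, -0.04]
    - [0, 0, -0.04]
  twist: [0, 0, 0, 0, 0, 0, 0, 0]
  jaw: 1

```text
time_s: 15.8
tcp_pos: [0.5522, -0.0694, 0.2538]
tool_rot: [-0.001, 0.06, 0.998, 0.0]
wrist_force: [0.9, 0.3, 0.6]
opening: 0.0924
```

```bash
python3 - <<'E'
from h import *
yp=np.array([.12,.993]); xp=np.array([.993,-.12])
P=np.array([.5549,-.0693]); piv=P+.130*yp; b=piv+.155*yp
print("pivot",piv,"ball",b)
go([*(b-.075*xp),.24],6.9)
E
```

```text
pivot [0.5705  0.05979] ball [0.5891   0.213705]
t 15.8 tcp [ 0.5522 -0.0694  0.2538] tilt [-0.002  0.001 -1.   ] yaw 6.9 twist 0.0 shift mm [ 72.4 285.5  14. ] open 92.4 F [0.9 0.3 0.6]
```

```bash
python3 - <<'E'
from h import *
s,T=state(); cv2.imwrite("pics/p1.png",get_image("wrist")); np.save("T1.npy",T)
cv2.imwrite("pics/p1s.png",get_image("scene")); cv2.imwrite("pics/p1t.png",get_image("top"))
print(np.round(s["qpos"],2)); c=cam("wrist",T)
for z in(.18,.166,.144): print(proj(c,[.5549,-.0693,z]).round(1))
E
```

```text
[-0.33  0.25  1.46 -0.    1.43 -1.78]
[278.5 224.8]
[278.5 219. ]
[278.4 211.1]
```

Emit:
arm_command:
  xyz:
    - [-0.005, 0.02, 0]
    - [-0.005, 0.035, 0]
    - [-0.005, 0.035, 0]
    - [-0.005, 0.035, 0]
    - [-0.005, 0.035, 0]
    - [0.005, 0.035, 0]
    - [0.004, 0.035, 0.0]
    - [0, 0.035, 0.01]
    - [0, 0.02, 0.01]
    - [0, 0, 0]
  twist: [0, 0, 0, 0, 0, 0, 0, 0, 0, 0]

```text
time_s: 16.95
tcp_pos: [0.6011, 0.2139, 0.2296]
tool_rot: [-0.003, 0.058, 0.998, -0.0]
wrist_force: [-0.7, -0.6, -0.1]
opening: 0.0929
```

Emit:
arm_command:
  xyz:
    - [0, 0, 0]
    - [0, 0, 0]
  twist: [0, 0]

```text
time_s: 17.15
tcp_pos: [0.6029, 0.2103, 0.2331]
tool_rot: [-0.0, 0.061, 0.998, -0.0]
wrist_force: [0.4, -1.0, 0.6]
opening: 0.0931
```

```bash
python3 - <<'E'
from h import *
s,T=state(); im=get_image("wrist"); cv2.imwrite("pics/p2.png",im); np.save("T2.npy",T); c=cam("wrist",T)
go([.5891,.2137,.2]); yp=np.array([.12,.993]); xp=np.array([.993,-.12])
for k in(0,-.065): print(k,proj(c,[*(np.array([.5891,.2137])+k*xp),.128]).round(1))
a=cv2.resize(im[20:310,120:440],(640,580),interpolation=2)
m=cv2.imread("pics/p1.png")[150:270,230:330]; m=cv2.resize(m,(160,192)); 
sc=cv2.imread("pics/p1s.png")[180:232,300:343]; sc=cv2.resize(sc,(160,192)); tp=cv2.resize(cv2.imread("pics/p1t.png")[170:222,310:353],(160,192))
cv2.imwrite("pics/comp.png",np.hstack([a,np.vstack([m,sc,tp,np.zeros((4,160,3),np.uint8)])]))
for t in("latch_tab","socket","press"): print(t,[(round(d["confidence"],2),np.round(d["position"]).tolist()) for d in spotter.masks_of("wrist",t)])
E
```

```text
t 17.2 tcp [0.6031 0.2101 0.2335] tilt [ 0. -0. -1.] yaw 6.97 twist 0 shift mm [14.4  1.8 33.5] open 93.3 F [-0.4 -0.2  0.2]
0 [280.2 192.9]
-0.065 [280.3 110.4]
latch_tab []
socket [(0.74, [204.0, 182.0])]
press [(0.59, [162.0, 169.0])]
```

View pics/comp.png

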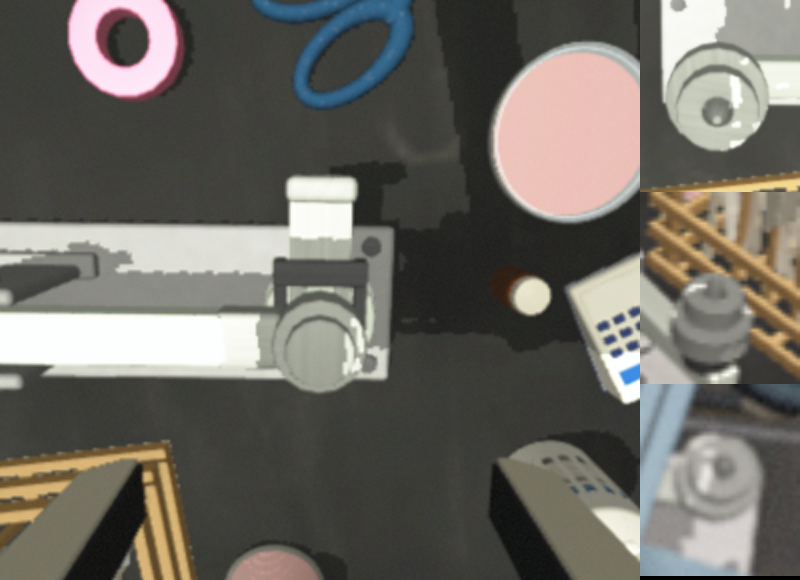

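The collars look concentric and seated. The tab top is at pixel (281,114), with the size expected of it. The vial, petri dish and timer all lie lower than the fingertips will go.

```bash
python3 - <<'E'
from h import *
T=np.load("T2.npy"); c=cam("wrist",T); xp=np.array([.993,-.12]); yp=np.array([.12,.993]); B=np.array([.5891,.2137])
t=ray(c,(280.7,114.5),.128)[:2]; h=ray(c,(120+319/2,20+347/2),.113)[:2]
print("tab",t.round(4),"rel ball x,y",((t-B)@xp).round(4),((t-B)@yp).round(4),"hood",h.round(4),((h-B)@xp).round(4),((h-B)@yp).round(4))
print("edges y",[ (ray(c,(u,114.5),.128)[:2]@yp).round(4) for u in(263,298.5)],"x",[ (ray(c,(280,v),.128)[:2]@xp).round(4) for v in(108.5,121)])
s,_=state(); print(s["qpos"].round(2)); go([*t,.2],96.9)
E
```

```text
tab [0.5276 0.2215] rel ball x,y -0.062 0.0003 hood [0.5932 0.2127] 0.0042 -0.0005
edges y [np.float64(0.2696), np.float64(0.2969)] x [np.float64(0.4929), np.float64(0.5022)]
[ 0.16  0.41  1.28 -0.    1.45 -1.29]
t 17.35 tcp [0.6033 0.2103 0.2338] tilt [ 0.001 -0.    -1.   ] yaw 6.98 twist 89.92 shift mm [  2.  -76.5  33.8] open 93.1 F [-0.7  1.1  0.5]
```

Emit:
arm_command:
  xyz:
    - [0, 0, 0]
    - [0, 0, 0]
    - [0, 0, 0]
    - [0, 0, 0]
    - [0, 0, 0]
    - [0, 0, 0]
    - [0, 0, 0]
    - [0, 0, 0]
    - [0, 0, 0]
    - [0, 0, 0]
  twist: [8.2, 8.2, 8.2, 8.2, 8.2, 8.2, 8.2, 8.2, 8.2, 8.2]
  jaw: 0.4

```text
time_s: 18.35
tcp_pos: [0.6032, 0.2107, 0.2338]
tool_rot: [0.0, 0.703, 0.711, 0.0]
wrist_force: [0.6, 0.9, -0.5]
opening: 0.0375
```

Emit:
arm_command:
  xyz:
    - [0, 0, 0]
    - [0.002, -0.02, 0]
    - [0, -0.03, 0]
    - [0, -0.0265, 0]
    - [0, 0, 0.02]
    - [0, 0, 0.03]
    - [0, 0, 0.02]
    - [0, 0, 0]
    - [0, 0, 0]
  twist: [7.9, 0, 0, 0, 0, 0, 0, 0, 0]

```text
time_s: 19.25
tcp_pos: [0.5276, 0.2221, 0.1639]
tool_rot: [0.0, 0.748, 0.664, 0.0]
wrist_force: [0.2, 0.4, -0.1]
opening: 0.0371
```

```bash
python3 - <<'E'
from h import *
s,T=state(); im=get_image("wrist"); cv2.imwrite("pics/w9.png",im); c=cam("wrist",T); go([.5276,.2215,.097],96.9)
xp=np.array([.993,-.12]); yp=np.array([.12,.993]); t=np.array([.5276,.2215])
P=[proj(c,[*(t+a*xp+b*yp),.128]) for a,b in((-.005,-.014),(.005,-.014),(.005,.014),(-.005,.014))]; print(np.round(P,1))
x0,y0=np.round(np.mean(P,0)).astype(int)
g=cv2.cvtColor(im,cv2.COLOR_BGR2GRAY)
print("row across jaw",y0,x0); print(g[y0,x0-40:x0+40:2]); print(g[y0-60:y0+60:3,x0])
E
```

```text
t 19.3 tcp [0.5281 0.2223 0.1646] tilt [ 0.002  0.    -1.   ] yaw 96.82 twist 0.08 shift mm [-0.9 -0.5 67.6] open 37.6 F [0.3 0.2 0.1]
[[270.  261.5]
 [285.4 261.5]
 [285.7 220.6]
 [269.8 220.6]]
row across jaw 241 278
[ 76  75  76  78  78  78  75  77  77  77  76  78  78  77  79  78 125 236
 250 253 254 254 250 224  99  77  76  78  76  75 126 226 244 244 243 243
 243 243 243 229]
[ 46  48  47  67  76  76 147 102 105 105 106 106 106 140 179 187 185 251
 254 254 254 254 253 253 253 252 182  77  77  76  77  76  77  76  76  76
  75  76  74  75]
```

The tab measures 270–286 px across the jaw, as predicted, so I am aligned and descend and grip.

Emit:
arm_command:
  xyz:
    - [-0.0005, -0.0003, 0.02]
    - [0, 0, 0.02]
    - [0, 0, 0.015]
    - [0, 0, 0.01]
    - [0, 0, 0.002]
    - [0, 0, 0]
  twist: [0, 0, 0, 0, 0, 0]

```text
time_s: 19.9
tcp_pos: [0.5275, 0.2221, 0.097]
tool_rot: [0.0, 0.748, 0.664, 0.0]
wrist_force: [0.8, -0.6, -1.1]
opening: 0.0369
```

Emit:
arm_command:
  xyz:
    - [0, 0, 0]
    - [0, 0, 0]
    - [0, 0, 0]
    - [0, 0, 0]
    - [0, 0, 0]
    - [0, 0, 0]
  twist: [0, 0, 0, 0, 0, 0]
  jaw: 0
  force: 50

```text
time_s: 20.5
tcp_pos: [0.5273, 0.2219, 0.0966]
tool_rot: [0.0, 0.748, 0.664, 0.0]
wrist_force: [0.8, 0.1, 1.7]
opening: 0.0096
```

Emit:
arm_command:
  xyz:
    - [0, -0.002, 0]
    - [0, -0.003, 0]
    - [0, -0.003, 0]
    - [0, -0.003, 0]
    - [0, -0.003, 0]
    - [0, -0.003, 0]
    - [0, 0, 0]
    - [0, 0, 0]
    - [0, 0, 0]
  twist: [0, 0, 0, 0, 0, 0, 0, 0, 0]

```text
time_s: 21.4
tcp_pos: [0.5118, 0.224, 0.0966]
tool_rot: [0.001, 0.748, 0.664, 0.002]
wrist_force: [8.1, -0.3, -3.2]
opening: 0.0098
```

```bash
python3 - <<'E'
from h import *
go([.5273,.2219,.0966],96.9)
E
```

```text
t 21.4 tcp [0.5118 0.224  0.0966] tilt [ 0.004  0.    -1.   ] yaw 96.81 twist 0.09 shift mm [-0.2 15.7  0.1] open 9.8 F [ 8.1 -0.3 -3.2]
```

Emit:
arm_command:
  xyz:
    - [0, -0.001, 0]
    - [-0.0005, 0, -0.003]
    - [-0.0005, 0, -0.004]
    - [-0.0007, 0, -0.004]
    - [-0.0008, 0, -0.004]
    - [0, 0, 0]
  twist: [0, 0, 0, 0, 0, 0]

```text
time_s: 22.0
tcp_pos: [0.5105, 0.2221, 0.1115]
tool_rot: [0.001, 0.748, 0.664, 0.002]
wrist_force: [8.1, 1.3, -5.7]
opening: 0.0096
```

```bash
python3 - <<'E'
from h import *
s,T=state(); im=get_image("wrist"); cv2.imwrite("pics/w10.png",im); go([.5273,.2219,.0966],96.9)
E
```

```text
t 22.05 tcp [0.5104 0.2221 0.1114] tilt [ 0.004  0.001 -1.   ] yaw 96.84 twist 0.06 shift mm [ 1.8 16.7 14.8] open 9.6 F [ 8.7  0.3 -5.8]
```

The vertical force is about 5 N, so the fork is clear and the nose is coming up.

Emit:
arm_command:
  xyz:
    - [-0.0009, 0, -0.004]
    - [-0.001, 0, -0.004]
    - [-0.0011, 0, -0.004]
    - [-0.0012, 0, -0.004]
    - [-0.0012, 0, -0.004]
    - [-0.0008, 0, -0.002]
    - [0, 0, 0]
    - [0, 0, 0]
    - [0, 0, 0]
    - [0, 0, 0]
  twist: [0, 0, 0, 0, 0, 0, 0, 0, 0, 0]

```text
time_s: 23.05
tcp_pos: [0.5097, 0.2163, 0.1333]
tool_rot: [0.001, 0.748, 0.664, 0.002]
wrist_force: [8.6, 1.7, -4.6]
opening: 0.0093
```

```bash
python3 - <<'E'
from h import *
s,T=state(); go([.5273,.2219,.0966],96.9)
im=get_image("wrist"); a=get_image("scene"); b=get_image("top")
for n in ("top","scene"):
  for t in("latch_tab","socket","collar_large","collar_small","vial"): print(n,t,[(round(d["confidence"],2),np.round(d["position"]).tolist()) for d in spotter.masks_of(n,t)])
cs=cam("scene"); P=np.array([.5549,-.0693]); yp=np.array([.12,.993]); piv=P+.13*yp
for th in(0,.15,.245):
    y=lambda r,h:np.append(piv+yp*(r*np.cos(th)-h*np.sin(th)),.095+r*np.sin(th)+h*np.cos(th))
    print(th,"hood top px",proj(cs,y(.155,.02)).round(),"post tip",proj(cs,y(-.13,.085)).round())
cv2.imwrite("pics/last.png",np.hstack([cv2.resize(a[140:260,200:360],(480,360)),im[150:350,220:380].repeat(2,0).repeat(2,1)[:360]]))
E
```

```text
t 23.05 tcp [0.5097 0.2163 0.1333] tilt [ 0.004  0.002 -1.   ] yaw 96.83 twist 0.07 shift mm [ 7.6 16.7 36.8] open 9.3 F [ 8.6  1.7 -4.6]
top latch_tab []
top socket [(0.73, [271.0, 191.0])]
top collar_large [(0.82, [320.0, 268.0]), (0.64, [326.0, 201.0]), (0.64, [248.0, 251.0]), (0.61, [171.0, 216.0])]
top collar_small [(0.69, [372.0, 226.0]), (0.51, [336.0, 194.0])]
top vial []
scene latch_tab [(0.41, [239.0, 173.0]), (0.17, [274.0, 179.0])]
scene socket [(0.65, [273.0, 180.0]), (0.41, [322.0, 221.0])]
scene collar_large [(0.76, [315.0, 231.0]), (0.73, [277.0, 178.0]), (0.72, [270.0, 278.0]), (0.53, [240.0, 228.0])]
scene collar_small [(0.57, [323.0, 221.0]), (0.5, [338.0, 288.0]), (0.42, [274.0, 180.0])]
scene vial []
0 hood top px [260. 164.] post tip [320. 202.]
0.15 hood top px [261. 159.] post tip [322. 210.]
0.245 hood top px [262. 156.] post tip [323. 216.]
```

```bash
python3 - <<'E'
from h import *
a=cv2.imread("pics/p1s.png"); b=get_image("scene"); cs=cam("scene"); P=np.array([.5549,-.0693]); yp=np.array([.12,.993]); piv=P+.13*yp
def y(th,r,h): return np.append(piv+yp*(r*np.cos(th)-h*np.sin(th)),.095+r*np.sin(th)+h*np.cos(th))
u=proj(cs,y(0,-.13,.05)).round().astype(int); t=a[u[1]-14:u[1]+15,u[0]-12:u[0]+13]
S=b[u[1]-30:u[1]+50,u[0]-35:u[0]+40]; r=cv2.matchTemplate(S,t,cv2.TM_CCOEFF_NORMED); _,v,_,l=cv2.minMaxLoc(r)
print("measured shift",l[0]-35+12,l[1]-30+14,"score",round(v,2))
for th in(0,.1,.15,.2,.245): print(th,(proj(cs,y(th,-.13,.05))-proj(cs,y(0,-.13,.05))).round(1))
for n,im in(("scene",b),("old",a)):
    m=((im.max(2).astype(int)-im.min(2)<25))
s,_=state(); print(s["opening"],s["wrist_force"].round(1))
spot=get_image("scene")
for t in("collar_large","collar_small"):
  for d in spotter.masks_of("scene",t):
    p=d["pixels"]; ys,xs=np.nonzero(p); print(t,round(d["confidence"],2),xs.min(),xs.max(),ys.min(),ys.max(),p.sum())
for th in(0,.245):
  for n,h0,hh,ro in(("L",.029,.02,.028),("S",.053,.018,.021)):
    q=[]
    for al in np.linspace(0,6.28,40):
      for h in(h0,h0+hh):
        p=y(th,-.13+ro*np.sin(al),h); p[:2]+=ro*np.cos(al)*np.array([.993,-.12]); q.append(proj(cs,p))
    q=np.array(q); print(th,n,q.min(0).round(),q.max(0).round())
E
```

```text
measured shift 2 11 score 0.45
0 [0. 0.]
0.1 [0.7 4.8]
0.15 [0.9 7.1]
0.2 [1.  9.3]
0.245 [ 1.  11.2]
0.00923379016509669 [ 8.   1.6 -5. ]
collar_large 0.83 256 277 270 291 376
collar_large 0.72 230 248 219 236 294
collar_large 0.6 309 330 220 237 204
collar_small 0.64 330 347 280 297 249
collar_small 0.63 309 330 218 236 187
collar_small 0.55 314 328 214 228 149
0 L [308. 205.] [330. 226.]
0 S [311. 200.] [328. 217.]
0.245 L [308. 214.] [331. 237.]
0.245 S [312. 212.] [330. 229.]
```

The tail dropped 11 px, which matches 0.245 rad (about 36–38 mm at the nose). Both collar masks match their seated positions on the tilted post, so I hand in.

```bash
python3 - <<'E'
from h import *
go([.5273,.2219,.0966],96.9); print(manip.sign_off())
E
```

```text
t 23.9 tcp [0.5097 0.2162 0.1333] tilt [ 0.004  0.002 -1.   ] yaw 96.83 twist 0.07 shift mm [ 7.6 16.7 36.8] open 9.5 F [ 8.3  0.4 -5.6]
the job is handed in; nothing more can be done
None
```

I slid the large collar and then the small one home on the tail post. Then I gripped the latch tab, pulled it about 16.7 mm sideways and lifted the nose, and handed the job in at 23.9 s with the tab still held. The sign-off gives no verdict, so the result rests on my own checks.

**Grip and force:** the jaw opening was 9.5 mm on the 10 mm tab. The wrist measured about 8 N of spring pull and about 5 N of lift. The arm had not moved from 23.05 s to hand-in.

**Nose height:** the grip point had risen 36.8 mm. In the scene picture the tail had dropped 11 px, where 11.2 px is expected at 0.245 rad, or roughly 37 mm at the nose. The template match behind that shift scored only 0.45.

**Collars:** the detected outlines of both matched their home positions on the tilted post to within about 2 px for the large one. The small one's upper and lower edges agreed, with the sides up to about 2 px narrower.

**Not confirmed:**
- The limit on viewed pictures was reached, so I could not look at the final state by eye.
- I did not check the bystanders at the end. The detector never found the vial, but all moves near it stayed well above it.
- One automatic ring fit on the large collar and two on the small collar disagreed. I used the hand-measured bore centres instead, and both collars went on without resistance.

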